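# Draw the flush bolt and open the tool cabinet

### The job

Open the bench-top tool cabinet wide: first swing its right-hand leaf open to at least 75 degrees, then press the flush bolt in the edge of the left-hand leaf down as far as it goes without forcing it against its stop, and then swing the left-hand leaf open as wide too. Let go of everything and leave the things on the cabinet and the bench where they are.

Things in the scene. Friction and masses are not known exactly. Their poses are not given: they have to be found in the camera images.
- cabinet: Green steel cabinet fixed on the bench, 220 deep (x), 400 wide (y), 260 high. Origin: centre of its underside; own +x runs from front to back (front plane x = -110, towards the robot), +y to the robot's left. The top (z = 240 to 260) is a rail 26 deep along the front, flush with it, then an opening 84 deep, then a plate. Two inset leaves, 179 wide, z = 32 to 238, meet at y = 0; behind them it is empty for 75, above z = 30.
- right_leaf (a joint): Opening of the right-hand (active) leaf, rad: 0 shut, 1.75 fully open. Swings towards the robot about a vertical hinge at its outer front edge; stays where left (stiff, 0.2 N m, no latch). May start up to 0.12 ajar. 24 thick; the last 26 by its free edge is only a 5 thick front lip, which covers the bolt's thumb pin from the front while shut.
- left_leaf (a joint): Opening of the left-hand (passive) leaf, 24 thick, rad: 0 shut (start), 1.75 fully open. Swings towards the robot about a vertical hinge at its outer front edge; stays where left (0.2 N m). The bolt locks it to the front rail until drawn down.
- right_leaf_pull (a point): Point on the right leaf's pull: a vertical steel bar, 12 in diameter, 75 long, its centre line 40 off the leaf's face, 109 from the hinge along the leaf (70 from the free edge), joined to the face by one level stem at its lower end (z = 152). This point is on the centre line, 25 below the bar's upper end, at z = 202. Leaf axes: -x away from its outer face.
- left_leaf_pull (a point): The same point on the left leaf's pull, the mirror image of the right one.
- right_leaf_hinge (a point): Lower end of the right leaf's vertical hinge axis, in the plane of its outer face (cabinet frame: x = -110, y = -180, z = 32).
- left_leaf_hinge (a point): Lower end of the left leaf's vertical hinge axis (cabinet frame: x = -110, y = +180, z = 32).
- bolt (a joint): How far the flush bolt is drawn down, m: 0 to 0.004 at the start (thrown up into the front rail), 0.024 at its lower stop. Slides stiffly (about 5 N) and stays where left. It frees the leaf from about 0.016 on.
- bolt_thumb (a point): Centre of the bolt's thumb pin: a level steel pin, 12 in diameter, standing out 23 to the right (cabinet -y) from the left leaf's free edge; this point is 12 out from the edge, 13 behind the leaf's outer face, at z = 185 less the amount drawn, right under the front rail: fingers must lean in, best from the front at 30 to 45 degrees from vertical, to press it down. Right leaf's lip is in front of it while shut.
- oil_can: Bystander: round steel can, 52 in diameter, 110 high, on the plate at the back of the cabinet's top; origin: centre of its underside.
- parts_tray: Bystander: open wooden tray, 90 x 130 x 35, on the plate at the back of the cabinet's top; origin: centre of its underside.
- wood_box: Bystander: open wooden box, 120 x 90 x 50, on the bench beside the cabinet; origin: centre of its underside.
- driver: Bystander: screwdriver lying on the bench on the other side of the cabinet.

How it is judged:
On the way, in this order (a step that is already met when the one before it is completed fails the run):
1. the right leaf is open by 1.2 rad or more, the left leaf still shut (value of joint right_leaf above 1.2 rad and value of joint left_leaf below 0.1 rad), for 0.2 s.
2. the bolt is drawn down by 20 mm or more, the left leaf still shut (value of joint bolt above 0.02 m and value of joint left_leaf below 0.1 rad), for 0.2 s.
3. the left leaf is open by 1.2 rad or more (value of joint left_leaf above 1.2 rad), for 0.2 s.
At the end, for the whole second after the job is handed in: Both leaves stand open by at least 1.2 rad (69 degrees) and at rest (under 0.05 rad/s), the bolt is drawn down by at least 20 mm of its 24 (value of joint each of right_leaf, left_leaf above 1.2 rad and value of joint bolt above 0.02 m and velocity of joint right_leaf between -0.05 and 0.05 rad/s and velocity of joint left_leaf between -0.05 and 0.05 rad/s); the robot touches nothing.
It fails at once if the bolt is forced: pressed with more than 60 N (contact force between bolt and the arm above 60 N or contact force between bolt and the fingers above 60 N).
It fails at once if the oil can is moved by more than 30 mm (distance of oil_can from where it was at the start of the episode above 0.03 m).
It fails at once if the tray is moved by more than 30 mm (distance of parts_tray from where it was at the start of the episode above 0.03 m).
It fails at once if the wooden box is moved by more than 30 mm (distance of wood_box from where it was at the start of the episode above 0.03 m).
It fails at once if the screwdriver is moved by more than 30 mm (distance of driver from where it was at the start of the episode above 0.03 m).
It also fails if it takes over 56 s, if anything falls off the work surface, if the arm or the gripper's body presses on something with over 40 N, if the wrist force passes 120 N, or if a joint passes its speed limit or range.

### The arm

A 6-joint arm with a two-finger parallel gripper is mounted at the origin on the work surface. World frame = base frame: x ahead of the robot, y to its left, z up, the work surface at z = 0. Lengths are in m, angles in rad, forces in N, time in s.
With the tool pointing down it reaches from about 0.25 to 0.775 m from the base axis. Payload 4 kg.
Tool frame: the origin (TCP) lies midway between the tips of the shut fingers; the grasp point (between the pads) lies 19 mm behind it (r.hold_point_z is the distance from the TCP to the grasp point, in m); z points along the fingers, y is the direction in which the jaws open and shut (so a half turn about z gives the same grasp; the last joint's range is limited). The gripper opens to 94 mm and grips with 3 to 60 N. Pads are 16 mm wide; open, the fingers measure 119 mm over their backs; the gripper's body (75 mm by 177 mm) begins 78 mm behind the grasp point.
Start: joints at [-1.338, 0.087, 1.371, -0, 1.684, -0.103], TCP at [0.181, -0.519, 0.206] pointing down, gripper open.
Joint ranges: [-3.1, 3.1], [-0.76, 2.03], [0.27, 2.55], [-1.08, 4.22], [0.17, 2.65], [-2.57, 2.57]. Speed limits (rad/s): [2.79, 2.79, 3.14, 3.14, 3.14, 3.14].

### API

Orientations are given as a unit quaternion [x, y, z, w].
In Python, from rig import monitor, capture, camera_params, order, r gives the robot as it stands.
- The arm moves only by the shell command python3 -m inch 'ROWS' [OPENING] [FORCE]. ROWS is JSON, a list of rows, each a list of 2 entries, a list of its own where there are three numbers: the shift along the tool's x, y, z in cm, then the turn, a rotation vector about the tool's x, y, z in degrees. In form: [[[tx, ty, tz], [wx, wy, wz]], ...]. A call has exactly 8 rows; each row is the pose to reach, as a shift and turn from the pose commanded when the call began, along the tool's axes at that moment; what a row does not reach only later rows make up. A row lasts 1/10 s, in which the tool goes at most 50 mm and 8.59 degrees, less where a joint would pass 70% of its speed; a pose out of reach is approached as far as the arm can. A call with a gripper value outside its range is refused whole. OPENING is the finger opening in cm, from 0 to 9.4, set as the call begins (- or left out, the last holds). The fingers move at their own pace and stop on an object; FORCE is the grip in N (left out, the last holds). Time passes only in rows, so rows that repeat a pose let the fingers close, or fill a call up. It gives the time, the measured TCP pose, the force and the opening at its end, in the units of the state.
- monitor.sense(): the state, without advancing time (a new reading comes with each control period).
- capture(name): name is "scene" or "top" or "wrist"; returns the picture (480x640x3 uint8, red, green, blue); there is no depth.
- camera_params(name): a dict with "intrinsics" (3x3 intrinsics, pixels), "R" (3x3) and "t" (3): a world point X has camera coordinates R X + t; the wrist camera has in their place "hand_eye" (4x4, takes a point from camera to tool coordinates, whose origin is the TCP and whose axes are the flange's). Camera axes: x right, y down, z forward; pixel columns grow to the right and rows downward; lengths in m; the calibration is good to about 2 mm. A picture is of the moment at which its call begins: read the wrist's pose just before it. camera_params takes no time and is no camera call.
- order.finish_job(): hands the job in, once; it reports no verdict.
The state is a dict: "t": time; "q": joint angles; "joint_velocities": joint speeds; "tau": joint torques, N m; "eef_pos": TCP position; "orientation": TCP orientation; "wrist_force": force on the tool from outside, world axes, zero at the start; "wrist_torque": the same for the moment, N m; "finger_gap": opening from 0.0 (shut) to 1.0 (fully open).
Only numpy, scipy, OpenCV 4.12 (cv2) and the standard library are available. Lean on these libraries where they do the work, as an engineer would, in place of code of your own. Each camera call takes 0.05 s, during which the arm holds its last target.

## Working session

There is one attempt and no reset: what is moved stays moved. The work goes in short steps, Python scripts to look and compute and a shell command to move; the robot and the scene stay as the last step left them, time stands still between calls to the robot, and variables do not carry over. Pictures are saved under pics/ and viewed, and the job is handed in when it is done.

```bash
ls; mkdir -p pics
python3 - <<'E'
from rig import monitor, capture, camera_params, order, r
import cv2
s=monitor.sense();print(s)
print(r.hold_point_z,[a for a in dir(r) if a[0]!='_'])
for n in("scene","top","wrist"):
    cv2.imwrite(f"pics/{n}0.png",capture(n)[:,:,::-1]); print(n,camera_params(n))
E
```

```text
pics
{'t': 0.0, 'q': array([-1.33808504e+00,  8.79337369e-02,  1.37222379e+00, -3.00335272e-05,
        1.68360581e+00, -1.03094935e-01]), 'joint_velocities': array([-1.17244184e-03,  8.05791194e-08,  2.22157302e-04, -7.63360499e-04,
        1.55161941e-03,  5.63377020e-04]), 'tau': array([-8.39736167e-04, -3.40187466e+01, -3.02423036e+01,  7.17013003e-02,
        3.31327273e-02, -1.77503907e-04]), 'eef_pos': array([ 0.18110371, -0.51875055,  0.20433126]), 'orientation': array([ 9.85937056e-01,  1.67113567e-01, -8.51814928e-05, -1.08209514e-03]), 'wrist_force': array([0.39329667, 0.22928471, 0.23964788]), 'wrist_torque': array([0.06352349, 0.06882785, 0.01437055]), 'finger_gap': 0.9986986986750674}
0.0188 ['Unreachable', 'hold_point_z']
scene {'intrinsics': array([[580.10041788,   0.        , 324.51240242],
       [  0.        , 580.10041788, 235.43842468],
       [  0.        ,   0.        ,   1.        ]]), 'R': array([[-0.90337164, -0.42871576, -0.01106715],
       [-0.27337572,  0.59554545, -0.75537496],
       [ 0.33043214, -0.67935883, -0.65519935]]), 't': array([0.60087356, 0.
[... 264 characters left out ...]
      [-9.76071310e-01,  1.20427006e-02, -2.17116952e-01],
       [ 2.17143979e-01,  9.68302089e-04, -9.76139106e-01]]), 't': array([0.02159996, 0.68303871, 1.60026531])}
wrist {'intrinsics': array([[359.99668672,   0.        , 319.82825214],
       [  0.        , 359.99668672, 241.15632161],
       [  0.        ,   0.        ,   1.        ]]), 'hand_eye': array([[ 7.89326866e-04, -9.58872054e-01, -2.83837561e-01,
         8.44404997e-02],
       [ 9.99999655e-01,  8.30637801e-04, -2.51861683e-05,
        -2.13139163e-04],
       [ 2.59916520e-04, -2.83837443e-01,  9.58872379e-01,
        -1.78898508e-01],
       [ 0.00000000e+00,  0.00000000e+00,  0.00000000e+00,
         1.00000000e+00]])}
```

View pics/scene0.png

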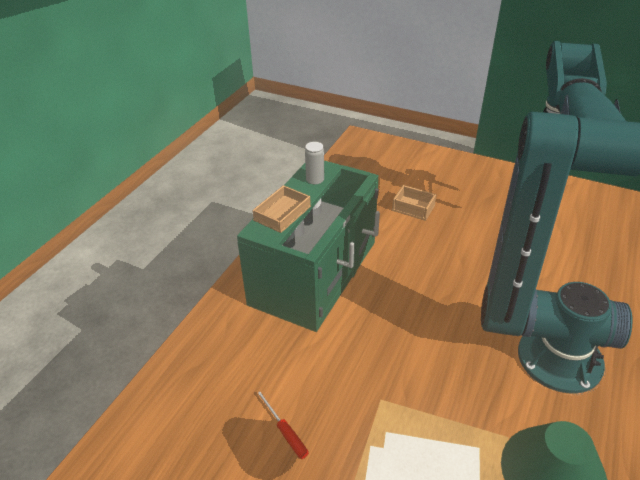

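View pics/top0.png

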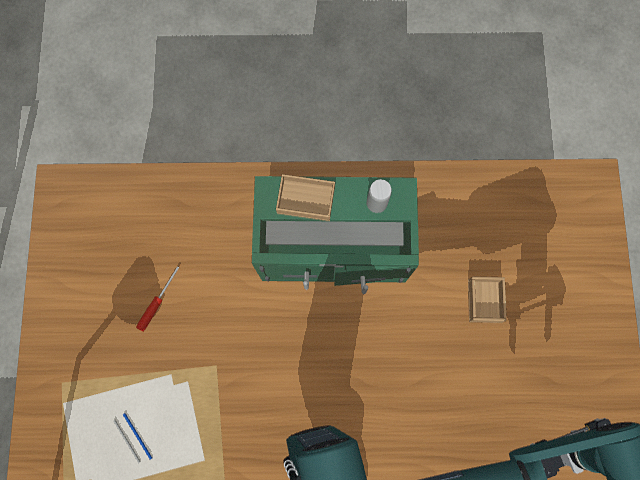

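View pics/wrist0.png

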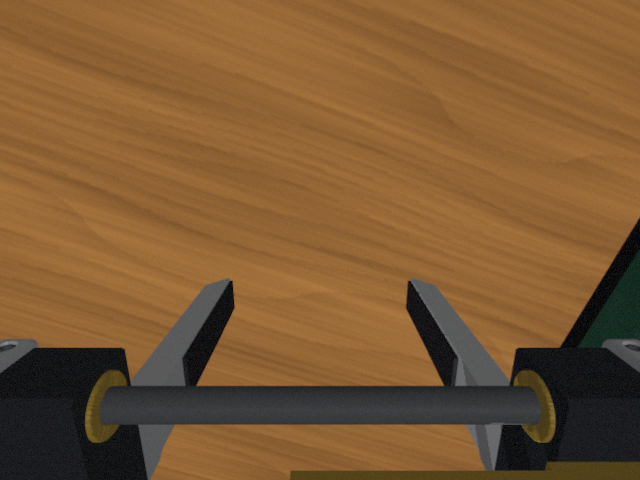

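The top view shows the cabinet at columns 253-418, rows 177-282, with the right leaf slightly ajar. The box is at (487,300) and the driver at (158,300). I'll zoom in next.

Run:
```python
import cv2
a=cv2.imread('pics/top0.png'); cv2.imwrite('pics/topz.png',cv2.resize(a[165:300,240:430],None,fx=4,fy=4,interpolation=cv2.INTER_CUBIC))
a=cv2.imread('pics/scene0.png'); cv2.imwrite('pics/scz.png',cv2.resize(a[140:330,230:430],None,fx=3.15,fy=3.15,interpolation=cv2.INTER_CUBIC))
```

```text
(no output)
```

View pics/topz.png

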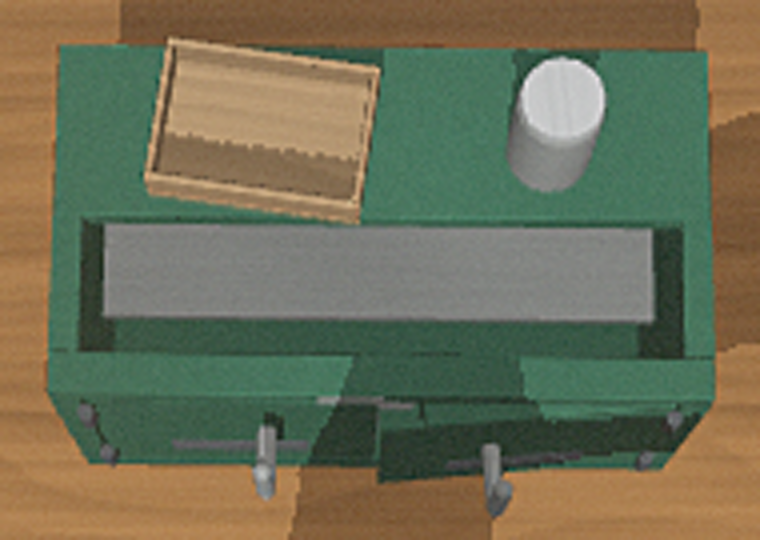

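View pics/scz.png

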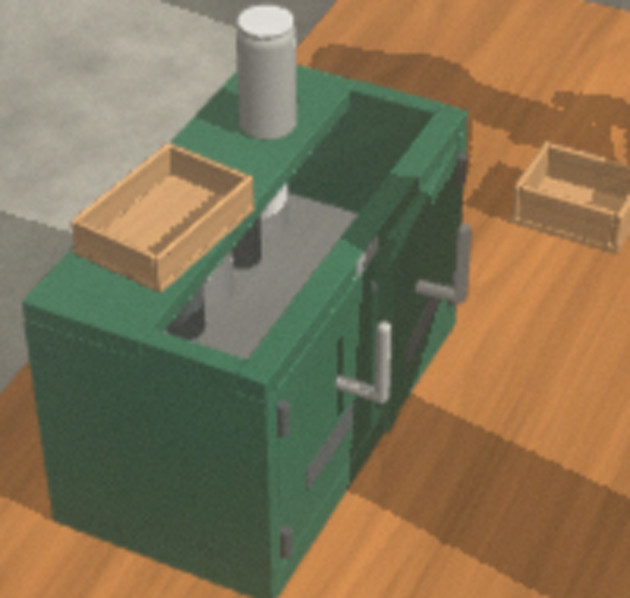

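```bash
cat > h.py <<'E'
import numpy as np
from scipy.optimize import least_squares
from scipy.spatial.transform import Rotation as Rt
from rig import monitor,capture,camera_params,order,r
def proj(n,P):
    c=camera_params(n);p=np.atleast_2d(P)@c['R'].T+c['t'];p=p@c['intrinsics'].T;return p[:,:2]/p[:,2:]
E
python3 - <<'E'
from h import *
tz=lambda x,y:((x+.5)/4-.5+240,(y+.5)/4-.5+165)
sz=lambda x,y:((x+.5)/3.15-.5+230,(y+.5)/3.15-.5+140)
obs=[('top',(-.11,.2,.26),tz(47,388)),('top',(-.11,-.2,.26),tz(715,400)),('top',(.11,.2,.26),tz(59,45)),('top',(.11,-.2,.26),tz(708,52)),
('top',(-.11,.2,0),tz(92,463)),
('scene',(-.11,.2,.26),sz(270,388)),('scene',(-.11,-.2,.26),sz(467,112)),('scene',(.11,.2,.26),sz(27,306)),('scene',(-.11,.2,0),sz(274,597)),('scene',(.11,.2,0),sz(52,520))]
def cab(p,P):
    c,s=np.cos(p[2]),np.sin(p[2]);P=np.atleast_2d(P);return np.c_[p[0]+c*P[:,0]-s*P[:,1],p[1]+s*P[:,0]+c*P[:,1],P[:,2]]
f=lambda p:np.concatenate([proj(n,cab(p,P))[0]-o for n,P,o in obs])
s=least_squares(f,[.6,0,0],loss='soft_l1');print(s.x,f(s.x).reshape(-1,2).round(1).tolist())
p=s.x
# right leaf angle from pull top
def pull(a,z,sgn): # sgn -1 right
    # leaf local: along leaf from hinge toward free edge d=.109, out .04
    d,o=.109,.04
    x=-.11-d*np.sin(a)-o*np.cos(a); y=sgn*(.18-d*np.cos(a)+o*np.sin(a));return (x,y,z)
print('left top',proj('top',cab(p,pull(0,.227,1))),tz(264,492),proj('scene',cab(p,pull(0,.227,1))),sz(384,326))
g=lambda a:np.r_[proj('top',cab(p,pull(a[0],.227,-1)))[0]-tz(502,508),proj('scene',cab(p,pull(a[0],.227,-1)))[0]-sz(466,229)]
q=least_squares(g,[.05]);print(q.x,g(q.x))
print(cab(p,[pull(q.x[0],.202,-1),pull(0,.202,1),(-.11,-.18,.032),(-.11,.18,.032),(-.097,-.012,.185)]))
E
```

```text
[ 0.70861117 -0.01815745 -0.01908576] [[-0.0, 2.1], [0.4, 0.3], [-0.1, 0.3], [-0.2, -0.5], [-0.5, 1.0], [-1.4, -2.1], [0.4, -1.4], [-1.9, -2.2], [-0.4, 2.1], [0.4, -0.2]]
left top [[305.5042884 282.8827201]] (305.625, 287.625) [[351.41361879 243.54090205]] (351.56349206349205, 243.15079365079367)
[0.13815171] [ 1.64411378 -2.34447563  1.42691491 -0.07695761]
[[ 0.54253163 -0.09254847  0.202     ]
 [ 0.5599935   0.05569231  0.202     ]
 [ 0.59519597 -0.19602536  0.032     ]
 [ 0.60206643  0.16390907  0.032     ]
 [ 0.61139982 -0.02830406  0.185     ]]
```

```bash
cat >> h.py <<'E'
def pose(p,yaw,tilt=0):
    """tool down, tool x at heading yaw; tilt deg: tool z leans toward +x heading (fwd-down)"""
    R=Rt.from_euler('z',yaw,degrees=True)*Rt.from_euler('y',-tilt,degrees=True)*Rt.from_euler('x',180,degrees=True)
    return np.array(p,float),R
def cur():
    s=monitor.sense();return s['eef_pos'],Rt.from_quat(s['orientation'])
def rel(target,start=None):
    p0,R0=start or cur();p,R=target
    return np.round(R0.inv().apply(p-p0)*100,2).tolist(),np.round((R0.inv()*R).as_rotvec(degrees=True),1).tolist()
def cab(P,c=None):
    p=CAB if c is None else c
    c,s=np.cos(p[2]),np.sin(p[2]);P=np.atleast_2d(P);return np.c_[p[0]+c*P[:,0]-s*P[:,1],p[1]+s*P[:,0]+c*P[:,1],P[:,2]]
CAB=[.7086,-.0182,-.0191]
def pull(a,z,sgn,d=.109,o=.04):
    return (-.11-d*np.sin(a)-o*np.cos(a), sgn*(.18-d*np.cos(a)+o*np.sin(a)),z)
def wproj(P):
    c=camera_params('wrist');p,R=cur();T=R.inv().apply(np.atleast_2d(P)-p);H=c['hand_eye']
    C=(T-H[:3,3])@H[:3,:3];q=C@c['intrinsics'].T;return q[:,:2]/q[:,2:]
def snap(n,name,crop=None,f=1):
    import cv2;a=capture(n)[:,:,::-1]
    if crop:x0,y0,x1,y1=crop;a=a[y0:y1,x0:x1]
    cv2.imwrite(f'pics/{name}.png',cv2.resize(a,None,fx=f,fy=f,interpolation=cv2.INTER_CUBIC) if f!=1 else a)
def st():
    s=monitor.sense();print('t',round(s['t'],2),'p',s['eef_pos'].round(4),'F',s['wrist_force'].round(1),'gap',round(s['finger_gap']*9.4,2),'q',s['q'].round(2), 'M',Rt.from_quat(s['orientation']).as_matrix().round(3).tolist())
E
python3 - <<'E'
from h import *
print(rel(pose((.45,-.14,.35),6)), rel(pose((.3,-.3,.35),12)))
E
```

```text
([37.87, -26.94, -14.49], [-0.1, 0.0, 13.2]) ([18.44, -16.77, -14.51], [-0.1, -0.0, 7.2])
```

```bash
python3 -m inch '[[[1,-1,-4],[0,0,1]],[[3,-3,-8],[0,0,2]],[[6,-5,-11],[0,0,4]],[[10,-7.5,-13],[0,0,5]],[[13.5,-10,-14.5],[0,0,7]],[[17,-12.5,-14.5],[0,0,8]],[[20.5,-15,-14.5],[0,0,10]],[[24,-17.5,-14.5],[0,0,11]]]' 9.4
python3 - <<'E'
from h import *
st();print(rel(pose((.505,-.09,.31),6)))
E
```

```text
t: 0.95
eef_pos: [0.3508, -0.2734, 0.3505]
orientation: [0.997, 0.071, 0.0, 0.0]
wrist_force: [0.7, 0.1, -1.2]
finger_gap: 1.002
t 0.95 p [ 0.3508 -0.2734  0.3505] F [ 0.7  0.1 -1.2] gap 9.42 q [-0.79 -0.13  1.3   0.    1.97  0.64] M [[0.99, 0.142, 0.0], [0.142, -0.99, -0.0], [0.0, 0.0, -1.0]]
([17.86, -15.97, 4.05], [0.0, -0.0, 2.2])
```

```bash
python3 -m inch '[[[3,-2.5,0],[0,0,0]],[[6,-5,0],[0,0,0.5]],[[9,-8,0],[0,0,1]],[[12,-10.5,1],[0,0,1.5]],[[15,-13,2],[0,0,2]],[[17.9,-16,3],[0,0,2]],[[17.9,-16,4],[0,0,2.2]],[[17.9,-16,4],[0,0,2.2]]]'
python3 - <<'E'
from h import *
st();snap('wrist','w1');snap('top','t1')
print(wproj(cab([pull(.13,.227,-1),pull(0,.227,1),pull(.13,.152,-1),pull(0,.152,1),(-.11,-.2,.26),(-.11,.2,.26)])))
E
```

```text
t: 1.75
eef_pos: [0.5038, -0.0902, 0.3081]
orientation: [0.999, 0.054, -0.002, -0.0]
wrist_force: [-0.4, 0.6, -0.4]
finger_gap: 0.999
t 1.75 p [ 0.5038 -0.0902  0.3081] F [-0.4  0.6 -0.4] gap 9.39 q [-0.29  0.01  1.25 -0.    1.89  1.18] M [[0.994, 0.107, -0.005], [0.107, -0.994, 0.001], [-0.005, -0.001, -1.0]]
[[ 326.85200434  198.59661337]
 [ 122.1617255   153.69267104]
 [ 325.35412061  184.83487477]
 [ 165.62196821  149.4189302 ]
 [ 536.98707028  146.372794  ]
 [-136.34460404   57.39951521]]
```

View pics/w1.png

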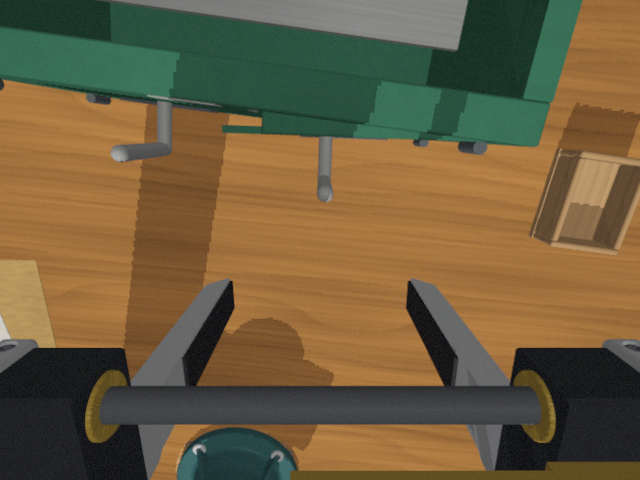

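Run:
```python
from h import *
print(wproj(cab(pull(.1,.227,-1))))
b=cab(pull(.1,.183,-1))[0];print(b)
print(rel(pose((b[0],b[1],.3),4.6)),rel(pose(b,4.6)))
```

```text
[[325.2787909 194.1456449]]
[ 0.54650461 -0.09065526  0.183     ]
([4.25, 0.34, 1.04], [0.0, 0.0, 1.4]) ([4.26, 0.34, 12.74], [0.0, 0.0, 1.4])
```

```bash
python3 -m inch '[[[2.5,0.2,0],[0,0,1]],[[4.26,0.34,1],[0,0,1.4]],[[4.26,0.34,3],[0,0,1.4]],[[4.26,0.34,6],[0,0,1.4]],[[4.26,0.34,9],[0,0,1.4]],[[4.26,0.34,11.5],[0,0,1.4]],[[4.26,0.34,12.6],[0,0,1.4]],[[4.26,0.34,12.6],[0,0,1.4]]]' 5 10
python3 - <<'E'
from h import *
st();snap('wrist','w2')
E
```

```text
t: 2.65
eef_pos: [0.546, -0.0908, 0.1835]
orientation: [0.999, 0.04, -0.001, -0.0]
wrist_force: [0.3, -0.4, 0.3]
finger_gap: 0.533
t 2.65 p [ 0.546  -0.0908  0.1835] F [ 0.3 -0.4  0.3] gap 5.01 q [-0.27  0.1   1.4  -0.    1.64  1.22] M [[0.997, 0.079, -0.002], [0.079, -0.997, 0.0], [-0.002, -0.001, -1.0]]
```

View pics/w2.png

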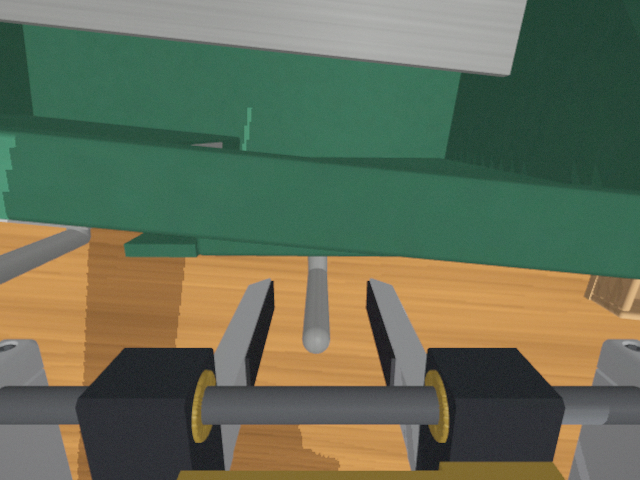

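```bash
python3 -m inch '[[[0,0,0],[0,0,0]],[[0,0,0],[0,0,0]],[[0,0,0],[0,0,0]],[[0,0,0],[0,0,0]],[[0,0,0],[0,0,0]],[[0,0,0],[0,0,0]],[[0,0,0],[0,0,0]],[[0,0,0],[0,0,0]]]' 0 12
python3 - <<'E'
from h import *
st()
p0,R0=cur(); b=cab(pull(.1,.1835,-1))[0]
for k in range(1,9):
    a=.1+.45*k/8
    b=cab(pull(a,.1835,-1))[0]
    print(rel(pose(b,-1.1+np.degrees(a)),pose(cab(pull(.1,.1835,-1))[0],-1.1+np.degrees(.1))))
E
```

```text
t: 3.5
eef_pos: [0.5471, -0.0891, 0.1848]
orientation: [0.999, 0.041, 0.0, -0.001]
wrist_force: [-0.7, 3.3, 1.5]
finger_gap: 0.124
t 3.5 p [ 0.5471 -0.0891  0.1848] F [-0.7  3.3  1.5] gap 1.17 q [-0.26  0.1   1.4   0.    1.64  1.22] M [[0.997, 0.082, 0.0], [0.082, -0.997, 0.001], [0.0, -0.001, -1.0]]
([-0.61, 0.24, 0.0], [-0.0, 0.0, -3.2])
([-1.2, 0.52, 0.0], [0.0, 0.0, -6.4])
([-1.77, 0.83, 0.0], [0.0, 0.0, -9.7])
([-2.33, 1.17, 0.0], [0.0, 0.0, -12.9])
([-2.87, 1.54, 0.0], [0.0, 0.0, -16.1])
([-3.38, 1.94, 0.0], [0.0, 0.0, -19.3])
([-3.88, 2.37, 0.0], [0.0, 0.0, -22.6])
([-4.34, 2.83, 0.0], [-0.0, 0.0, -25.8])
```

```bash
python3 -m inch '[[[-0.61,0.24,0],[0,0,-3.2]],[[-1.2,0.52,0],[0,0,-6.4]],[[-1.77,0.83,0],[0,0,-9.7]],[[-2.33,1.17,0],[0,0,-12.9]],[[-2.87,1.54,0],[0,0,-16.1]],[[-3.38,1.94,0],[0,0,-19.3]],[[-3.88,2.37,0],[0,0,-22.6]],[[-4.34,2.83,0],[0,0,-25.8]]]'
python3 - <<'E'
from h import *
st(); print(cab(pull(.55,.1835,-1)))
E
```

```text
t: 4.3
eef_pos: [0.5053, -0.1203, 0.1848]
orientation: [0.964, 0.264, -0.0, -0.001]
wrist_force: [-3.2, 6.2, 3.1]
finger_gap: 0.121
t 4.3 p [ 0.5053 -0.1203  0.1848] F [-3.2  6.2  3.1] gap 1.14 q [-0.34  0.03  1.48  0.    1.64  0.69] M [[0.86, 0.51, -0.001], [0.51, -0.86, 0.003], [0.0, -0.003, -1.0]]
[[ 0.50550045 -0.12232234  0.1835    ]]
```

```bash
python3 -m inch '[[[-0.61,0.24,0],[0,0,-3.2]],[[-1.2,0.52,0],[0,0,-6.4]],[[-1.77,0.83,0],[0,0,-9.7]],[[-2.33,1.17,0],[0,0,-12.9]],[[-2.87,1.54,0],[0,0,-16.1]],[[-3.38,1.94,0],[0,0,-19.3]],[[-3.88,2.37,0],[0,0,-22.6]],[[-4.34,2.83,0],[0,0,-25.8]]]'
python3 - <<'E'
from h import *
st(); print(cab(pull(1,.1835,-1)))
E
```

```text
t: 5.1
eef_pos: [0.4813, -0.1673, 0.1847]
orientation: [0.881, 0.473, -0.001, -0.002]
wrist_force: [-5.3, 3.4, 3.9]
finger_gap: 0.124
t 5.1 p [ 0.4813 -0.1673  0.1847] F [-5.3  3.4  3.9] gap 1.17 q [-0.45  0.01  1.5  -0.    1.64  0.14] M [[0.553, 0.833, -0.004], [0.833, -0.553, 0.002], [-0.001, -0.004, -1.0]]
[[ 0.48235246 -0.16867227  0.1835    ]]
```

```bash
python3 -m inch '[[[-0.61,0.24,0],[0,0,-3.2]],[[-1.2,0.52,0],[0,0,-6.4]],[[-1.77,0.83,0],[0,0,-9.7]],[[-2.33,1.17,0],[0,0,-12.9]],[[-2.87,1.54,0],[0,0,-16.1]],[[-3.38,1.94,0],[0,0,-19.3]],[[-3.88,2.37,0],[0,0,-22.6]],[[-4.34,2.83,0],[0,0,-25.8]]]'
python3 - <<'E'
from h import *
st(); print(cab(pull(1.45,.1835,-1)))
E
python3 -m inch '[[[0,0,0],[0,0,0]],[[0,0,0],[0,0,0]],[[0,0,0],[0,0,0]],[[0,0,0],[0,0,0]],[[0,0,0],[0,0,0]],[[0,0,0],[0,0,0]],[[0,0,0],[0,0,0]],[[0,0,0],[0,0,0]]]' 4
python3 - <<'E'
from h import *
st();snap('wrist','w3');snap('top','t3')
E
```

```text
t: 5.9
eef_pos: [0.4807, -0.2203, 0.1847]
orientation: [0.754, 0.657, -0.002, -0.001]
wrist_force: [-4.8, 2.2, 3.4]
finger_gap: 0.124
t 5.9 p [ 0.4807 -0.2203  0.1847] F [-4.8  2.2  3.4] gap 1.17 q [-0.54  0.05  1.45 -0.    1.64 -0.4 ] M [[0.137, 0.991, -0.004], [0.991, -0.137, -0.001], [-0.001, -0.004, -1.0]]
[[ 0.48166953 -0.2204765   0.1835    ]]
t: 6.7
eef_pos: [0.4825, -0.2198, 0.1845]
orientation: [0.754, 0.656, -0.0, 0.0]
wrist_force: [0.8, 0.3, -0.8]
finger_gap: 0.426
t 6.7 p [ 0.4825 -0.2198  0.1845] F [ 0.8  0.3 -0.8] gap 4.0 q [-0.53  0.05  1.45 -0.    1.64 -0.4 ] M [[0.138, 0.99, 0.0], [0.99, -0.138, -0.0], [-0.0, 0.0, -1.0]]
```

View pics/w3.png

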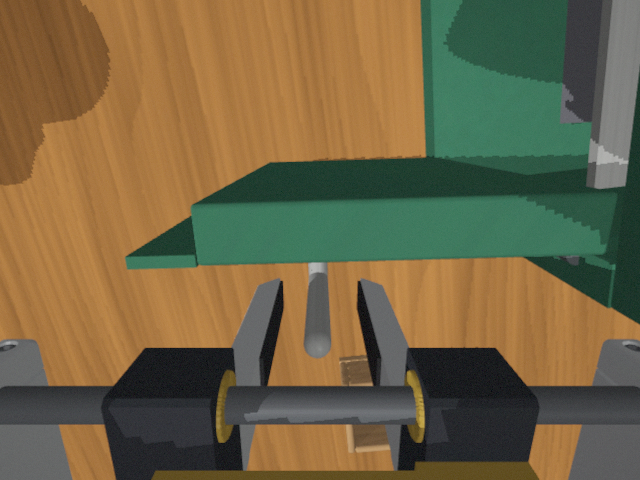

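View pics/t3.png

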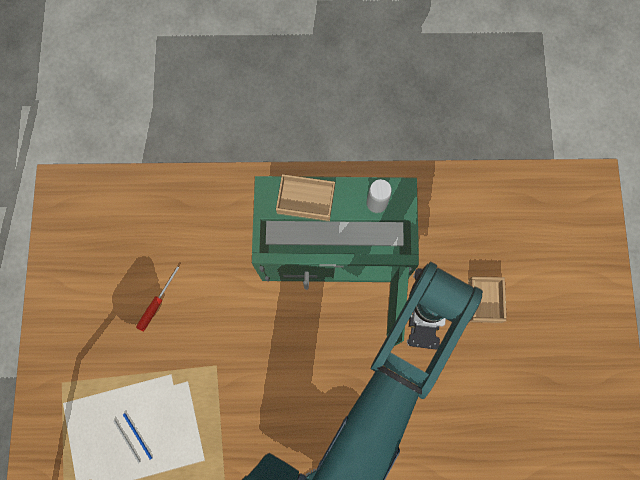

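Right leaf stands at about 83°: in the top view it runs from (412,268) to (392,342), and the bystanders haven't moved. Next I retract upward and go to a viewing pose for the bolt.

Run:
```python
from h import *
p=cab((-.097-.12,-.018,.27))[0];print(p)
s=cur()
up=(s[0]+[0,0,.13],s[1])
from scipy.spatial.transform import Slerp
T=pose(p,-1.1,35)
S=Slerp([0,1],Rt.concatenate([s[1],T[1]]))
for k in range(1,17):
    if k<=3: q=(s[0]+[0,0,.05*k],s[1])
    else:
        u=min(1,(k-3)/12); a=s[0]+[0,0,.15]; q=(a+u*(p-a),S(u))
    print(k,rel(q))
    if k==8: 
        s8=q
print()
for k in range(9,16):
    u=min(1,(k-3)/12);print(k,rel(( a+u*(p-a),S(u)),s8))
```

```text
[ 0.4912958  -0.03205227  0.27      ]
1 ([-0.0, 0.0, -5.0], [0.0, 0.0, 0.0])
2 ([-0.0, 0.0, -10.0], [0.0, 0.0, 0.0])
3 ([-0.0, 0.0, -15.0], [0.0, 0.0, 0.0])
4 ([1.56, -0.14, -14.46], [-2.1, 2.4, 6.7])
5 ([3.12, -0.29, -13.93], [-4.2, 4.8, 13.4])
6 ([4.68, -0.43, -13.39], [-6.3, 7.1, 20.1])
7 ([6.24, -0.58, -12.85], [-8.4, 9.5, 26.8])
8 ([7.8, -0.72, -12.31], [-10.6, 11.9, 33.5])
9 ([9.36, -0.86, -11.78], [-12.7, 14.3, 40.2])
10 ([10.92, -1.01, -11.24], [-14.8, 16.7, 46.9])
11 ([12.48, -1.15, -10.7], [-16.9, 19.0, 53.6])
12 ([14.04, -1.3, -10.17], [-19.0, 21.4, 60.3])
13 ([15.6, -1.44, -9.63], [-21.1, 23.8, 67.0])
14 ([17.16, -1.58, -9.09], [-23.2, 26.2, 73.7])
15 ([18.72, -1.73, -8.55], [-25.3, 28.6, 80.3])
16 ([18.72, -1.73, -8.55], [-25.3, 28.6, 80.3])

9 ([1.06, -1.06, 0.7], [-2.1, 2.4, 6.7])
10 ([2.13, -2.11, 1.41], [-4.2, 4.8, 13.4])
11 ([3.19, -3.17, 2.11], [-6.3, 7.1, 20.1])
12 ([4.25, -4.23, 2.82], [-8.4, 9.5, 26.8])
13 ([5.31, -5.28, 3.52], [-10.6, 11.9, 33.5])
14 ([6.38, -6.34, 4.23], [-12.7, 14.3, 40.2])
15 ([7.44, -7.4, 4.93], [-14.8, 16.7, 46.9])
```

```bash
python3 -m inch '[[[0,0,-4],[0,0,0]],[[0,0,-8.5],[0,0,0]],[[0,0,-13],[0,0,0]],[[1.5,-0.1,-14.5],[-2.1,2.4,6.7]],[[3,-0.3,-14.5],[-4.2,4.8,13.4]],[[4.7,-0.4,-14.5],[-6.3,7.1,20.1]],[[6.2,-0.6,-14.5],[-8.4,9.5,26.8]],[[7.8,-0.7,-14.5],[-10.6,11.9,33.5]]]'
python3 - <<'E'
from h import *
st();p=cab((-.097-.12,-.018,.27))[0];print(rel(pose(p,-1.1,35)))
E
```

```text
t: 7.6
eef_pos: [0.4864, -0.1413, 0.3296]
orientation: [0.905, 0.403, 0.138, 0.002]
wrist_force: [-0.3, -0.4, 0.5]
finger_gap: 0.427
t 7.6 p [ 0.4864 -0.1413  0.3296] F [-0.3 -0.4  0.5] gap 4.01 q [-0.55 -0.16  1.39  0.23  1.74  0.24] M [[0.637, 0.729, 0.251], [0.73, -0.675, 0.108], [0.248, 0.114, -0.962]]
([6.8, -7.7, 7.04], [-14.6, 16.5, 46.6])
```

```bash
python3 -m inch '[[[1,-1.1,1],[-2.1,2.4,6.7]],[[2,-2.2,2],[-4.2,4.8,13.4]],[[3,-3.3,3],[-6.3,7.1,20]],[[4,-4.4,4],[-8.4,9.5,26.7]],[[5,-5.5,5],[-10.5,11.9,33.4]],[[6,-6.6,6],[-12.6,14.2,40]],[[6.8,-7.7,7],[-14.6,16.5,46.6]],[[6.8,-7.7,7],[-14.6,16.5,46.6]]]' 0
python3 - <<'E'
from h import *
st();snap('wrist','w4')
print(wproj(cab([(-.097,-.011,.185),(-.097,-.022,.185),(-.097,.001,.185),pull(0,.227,1),(-.11,.001,.238),(-.11,.001,.032),(-.11,0,.26)])))
E
```

```text
t: 8.4
eef_pos: [0.4885, -0.0299, 0.2675]
orientation: [0.955, -0.005, 0.298, 0.002]
wrist_force: [0.5, -0.2, 0.5]
finger_gap: 0.005
t 8.4 p [ 0.4885 -0.0299  0.2675] F [ 0.5 -0.2  0.5] gap 0.05 q [-0.29 -0.52  1.87  0.17  1.22  1.28] M [[0.822, -0.011, 0.569], [-0.009, -1.0, -0.006], [0.569, 0.0, -0.822]]
[[314.9138287  172.70042508]
 [327.56545278 172.82713489]
 [301.11361336 172.56221179]
 [198.14757826 208.59479914]
 [297.12178723 152.17782306]
 [306.6105045  241.69756586]
 [296.69968027 133.92545446]]
```

View pics/w4.png

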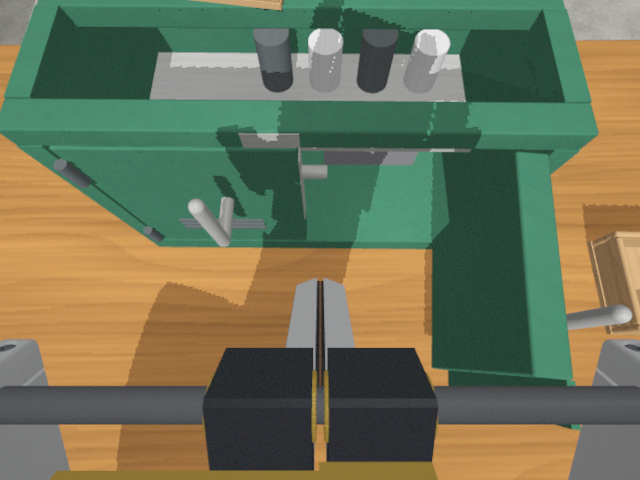

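Run:
```python
import cv2
a=cv2.imread('pics/w4.png');cv2.imwrite('pics/w4z.png',cv2.resize(a[120:270,250:400],None,fx=4,fy=4,interpolation=cv2.INTER_CUBIC))
```

```text
(no output)
```

View pics/w4z.png

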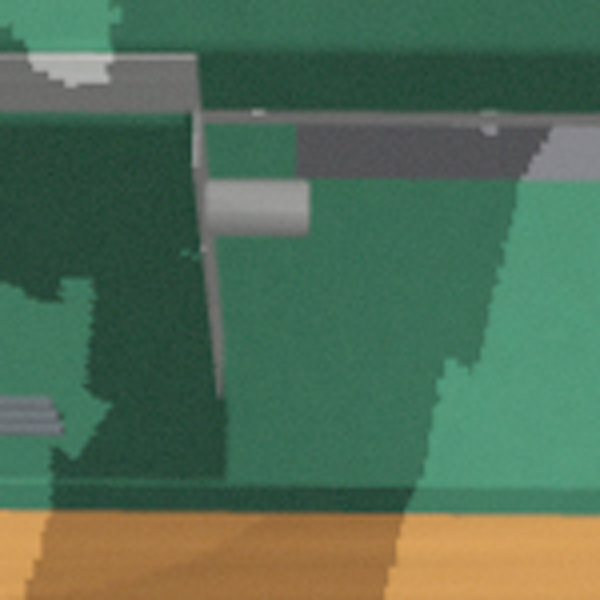

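Run:
```python
from h import *
c=np.array((-.097-.006*.616,-.018,.185+.006*.788)); d=np.array((.616,0,-.788))
for k in (.05,.006,0):
    print(k,cab(c-d*k)[0],rel(pose(cab(c-d*k)[0],-1.1,38)))
```

```text
0.05 [ 0.57678421 -0.0336853   0.229128  ] ([4.89, 0.16, 8.27], [-0.2, 3.2, 0.5])
0.006 [ 0.60388326 -0.03420295  0.194456  ] ([5.14, 0.18, 12.67], [-0.2, 3.2, 0.5])
0 [ 0.60757859 -0.03427354  0.189728  ] ([5.17, 0.18, 13.27], [-0.2, 3.2, 0.5])
```

```bash
python3 -m inch '[[[2,0.1,2],[0,1.5,0.5]],[[4,0.15,5],[-0.2,3,0.5]],[[4.89,0.16,7],[-0.2,3.2,0.5]],[[4.89,0.16,8.3],[-0.2,3.2,0.5]],[[5,0.17,10],[-0.2,3.2,0.5]],[[5.14,0.18,11.5],[-0.2,3.2,0.5]],[[5.14,0.18,12.6],[-0.2,3.2,0.5]],[[5.14,0.18,12.6],[-0.2,3.2,0.5]]]'
python3 - <<'E'
from h import *
st();snap('wrist','w5')
print(wproj(cab([(-.097,-.011,.185),(-.097,-.022,.185),(-.097,.001,.185)])))
c=np.array((-.097-.006*.616,-.018,.185+.006*.788)); print(rel(pose(cab(c)[0],-1.1,38)))
print(rel(pose(cab(c+[0,0,-.022])[0],-1.1,38)))
E
```

```text
t: 9.25
eef_pos: [0.6043, -0.0365, 0.1941]
orientation: [0.946, -0.011, 0.324, 0.003]
wrist_force: [-0.6, 0.9, 0.6]
finger_gap: 0.005
t 9.25 p [ 0.6043 -0.0365  0.1941] F [-0.6  0.9  0.6] gap 0.04 q [-0.23 -0.25  1.85  0.16  0.89  1.31] M [[0.789, -0.024, 0.613], [-0.019, -1.0, -0.013], [0.614, -0.001, -0.79]]
[[304.99418211 288.61794933]
 [324.13549412 288.54151437]
 [284.11327771 288.70133081]]
([-0.1, -0.23, 0.63], [0.1, 0.0, -0.2])
([-1.46, -0.23, 2.37], [0.1, 0.0, -0.2])
```

View pics/w5.png

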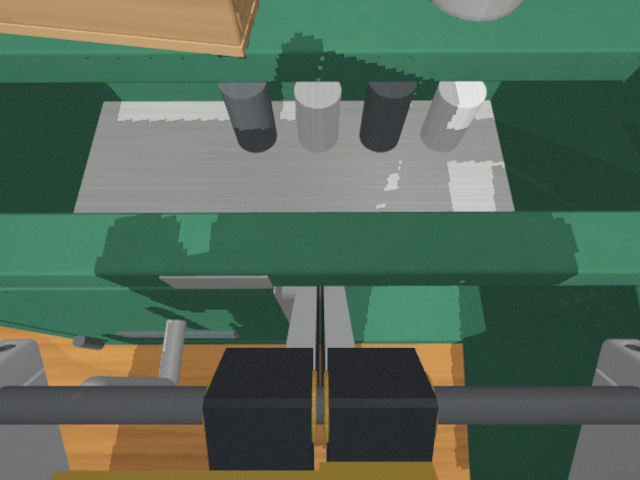

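```bash
python3 -m inch '[[[-0.1,-0.15,0.4],[0,0,0]],[[-0.1,-0.15,0.63],[0,0,0]],[[-0.22,-0.15,0.79],[0,0,0]],[[-0.35,-0.15,0.94],[0,0,0]],[[-0.47,-0.15,1.1],[0,0,0]],[[-0.59,-0.15,1.26],[0,0,0]],[[-0.72,-0.15,1.42],[0,0,0]],[[-0.84,-0.15,1.58],[0,0,0]]]'
python3 - <<'E'
from h import *
st()
c=np.array((-.097-.006*.616,-.018,.185+.006*.788)); 
print(cab(c)[0], rel(pose(cab(c+[0,0,-.020])[0],-1.1,38)))
E
```

```text
t: 10.1
eef_pos: [0.6081, -0.0346, 0.1789]
orientation: [0.945, -0.011, 0.327, 0.003]
wrist_force: [-1.7, 0.0, 4.7]
finger_gap: 0.007
t 10.1 p [ 0.6081 -0.0346  0.1789] F [-1.7  0.   4.7] gap 0.06 q [-0.22 -0.23  1.87  0.16  0.85  1.31] M [[0.786, -0.024, 0.617], [-0.019, -1.0, -0.014], [0.617, -0.001, -0.787]]
[ 0.60757859 -0.03427354  0.189728  ] ([-0.6, -0.03, 0.69], [0.1, -0.1, -0.2])
```

```bash
python3 -m inch '[[[-0.06,0,0.08],[0,0,0]],[[-0.12,0,0.16],[0,0,0]],[[-0.18,0,0.24],[0,0,0]],[[-0.25,0,0.32],[0,0,0]],[[-0.31,0,0.4],[0,0,0]],[[-0.37,0,0.47],[0,0,0]],[[-0.43,0,0.55],[0,0,0]],[[-0.49,0,0.63],[0,0,0]]]'
python3 - <<'E'
from h import *
st()
E
```

```text
t: 10.9
eef_pos: [0.6078, -0.0346, 0.1704]
orientation: [0.945, -0.011, 0.326, 0.003]
wrist_force: [-0.1, -0.3, 4.1]
finger_gap: 0.006
t 10.9 p [ 0.6078 -0.0346  0.1704] F [-0.1 -0.3  4.1] gap 0.06 q [-0.22 -0.23  1.88  0.16  0.84  1.3 ] M [[0.787, -0.024, 0.616], [-0.019, -1.0, -0.014], [0.616, -0.001, -0.787]]
```

```bash
python3 -m inch '[[[-0.03,0,0.04],[0,0,0]],[[-0.06,0,0.08],[0,0,0]],[[-0.09,0,0.12],[0,0,0]],[[-0.12,0,0.16],[0,0,0]],[[-0.14,0,0.18],[0,0,0]],[[-0.14,0,0.18],[0,0,0]],[[-0.14,0,0.18],[0,0,0]],[[-0.14,0,0.18],[0,0,0]]]'
python3 - <<'E'
from h import *
st()
E
```

```text
t: 11.7
eef_pos: [0.6077, -0.0345, 0.168]
orientation: [0.945, -0.011, 0.326, 0.003]
wrist_force: [-0.9, -0.7, 4.2]
finger_gap: 0.002
t 11.7 p [ 0.6077 -0.0345  0.168 ] F [-0.9 -0.7  4.2] gap 0.02 q [-0.22 -0.22  1.89  0.17  0.83  1.3 ] M [[0.787, -0.023, 0.616], [-0.019, -1.0, -0.013], [0.616, -0.001, -0.788]]
```

```bash
python3 -m inch '[[[-0.03,0,0.04],[0,0,0]],[[-0.06,0,0.08],[0,0,0]],[[-0.06,0,0.08],[0,0,0]],[[-0.06,0,0.08],[0,0,0]],[[-0.06,0,0.08],[0,0,0]],[[-0.06,0,0.08],[0,0,0]],[[-0.06,0,0.08],[0,0,0]],[[-0.06,0,0.08],[0,0,0]]]'
python3 - <<'E'
from h import *
st()
E
```

```text
t: 12.5
eef_pos: [0.6077, -0.0345, 0.167]
orientation: [0.945, -0.011, 0.326, 0.003]
wrist_force: [-0.6, -1.1, 3.7]
finger_gap: 0.004
t 12.5 p [ 0.6077 -0.0345  0.167 ] F [-0.6 -1.1  3.7] gap 0.04 q [-0.22 -0.22  1.89  0.17  0.83  1.3 ] M [[0.787, -0.024, 0.616], [-0.019, -1.0, -0.013], [0.616, -0.001, -0.788]]
```

```bash
python3 -m inch '[[[-0.03,0,0.04],[0,0,0]],[[-0.04,0,0.05],[0,0,0]],[[-0.04,0,0.05],[0,0,0]],[[-0.04,0,0.05],[0,0,0]],[[-0.04,0,0.05],[0,0,0]],[[-0.04,0,0.05],[0,0,0]],[[-0.04,0,0.05],[0,0,0]],[[-0.04,0,0.05],[0,0,0]]]'
python3 - <<'E'
from h import *
st()
E
```

```text
t: 13.3
eef_pos: [0.6078, -0.0345, 0.1669]
orientation: [0.945, -0.011, 0.326, 0.003]
wrist_force: [-2.2, -0.2, 5.4]
finger_gap: 0.007
t 13.3 p [ 0.6078 -0.0345  0.1669] F [-2.2 -0.2  5.4] gap 0.07 q [-0.22 -0.22  1.89  0.17  0.83  1.3 ] M [[0.787, -0.023, 0.617], [-0.019, -1.0, -0.014], [0.617, -0.001, -0.787]]
```

```bash
python3 -m inch '[[[0,0,-1],[0,0,0]],[[0,0,-3],[0,0,0]],[[0,0,-6],[0,0,0]],[[-1,0,-9],[0,0,0]],[[-2,0,-12],[0,0,0]],[[-3,0,-14],[0,0,0]],[[-3.5,0,-15],[0,0,0]],[[-3.5,0,-15],[0,0,0]]]'
python3 - <<'E'
from h import *
st();snap('wrist','w6',(250,100,400,250),4)
for z in (.161,.163,.165,.167):print(wproj(cab([(-.097,-.011,z),(-.097,-.022,z)])))
E
```

```text
t: 14.1
eef_pos: [0.487, -0.0318, 0.2633]
orientation: [0.945, -0.011, 0.326, 0.003]
wrist_force: [-1.0, 0.2, 0.0]
finger_gap: 0.004
t 14.1 p [ 0.487  -0.0318  0.2633] F [-1.   0.2  0. ] gap 0.04 q [-0.31 -0.57  1.93  0.19  1.15  1.27] M [[0.787, -0.024, 0.617], [-0.02, -1.0, -0.014], [0.617, -0.001, -0.787]]
[[312.95565685 189.20402914]
 [324.79033762 189.15098597]]
[[312.9128866  188.11993559]
 [324.81374442 188.06658103]]
[[312.86963534 187.02364988]
 [324.83741447 186.96998025]]
[[312.82589491 185.91496517]
 [324.86135223 185.86097673]]
```

View pics/w6.png

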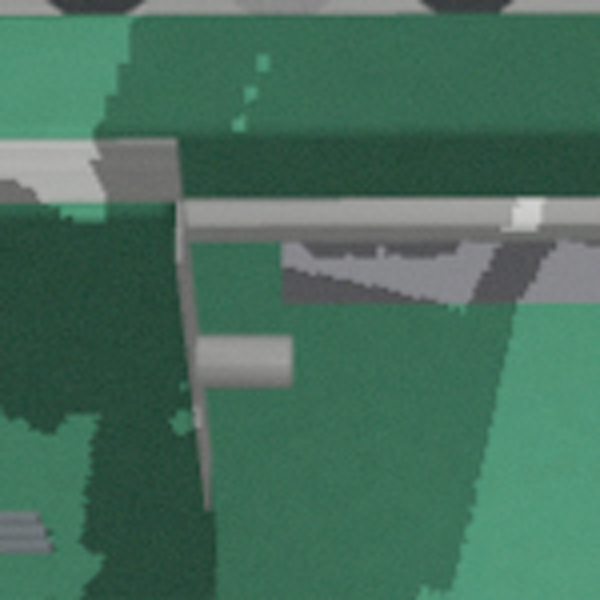

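Run:
```python
from h import *
print(rel(pose((.48,.01,.33),55)))
b=cab(pull(0,.183,1))[0];print(b)
print(rel(pose((.50,.045,.33),117),pose((.48,.01,.33),55)))
print(rel(pose((b[0],b[1],.31),178.9),pose((.50,.045,.33),117)))
```

```text
([3.5, -4.18, -5.83], [18.6, -34.9, -54.2])
[0.55998338 0.05565188 0.183     ]
([4.01, -0.37, -0.0], [0.0, 0.0, -62.0])
([-1.77, 5.83, 2.0], [-0.0, 0.0, -61.9])
```

```bash
python3 -m inch '[[[0.4,-0.5,-0.7],[2.3,-4.3,-6.7]],[[0.9,-1,-1.4],[4.6,-8.7,-13.5]],[[1.3,-1.6,-2.2],[6.9,-13,-20.2]],[[1.7,-2.1,-2.9],[9.2,-17.4,-27]],[[2.2,-2.6,-3.6],[11.6,-21.7,-33.7]],[[2.6,-3.1,-4.4],[13.9,-26,-40.5]],[[3.1,-3.6,-5.1],[16.2,-30.4,-47.2]],[[3.5,-4.2,-5.8],[18.6,-34.9,-54.2]]]'
python3 - <<'E'
from h import *
st();print(rel(pose((.50,.045,.33),117)))
E
```

```text
t: 14.95
eef_pos: [0.4814, 0.0102, 0.3288]
orientation: [0.886, 0.463, -0.003, -0.001]
wrist_force: [-0.1, -0.3, 0.2]
finger_gap: 0.009
t 14.95 p [0.4814 0.0102 0.3288] F [-0.1 -0.3  0.2] gap 0.09 q [-0.1  -0.05  1.27 -0.    1.93  0.51] M [[0.571, 0.821, -0.005], [0.821, -0.571, -0.001], [-0.004, -0.004, -1.0]]
([3.91, -0.46, -0.13], [-0.3, 0.1, -61.8])
```

```bash
python3 -m inch '[[[0.5,0,0],[0,0,-7.7]],[[1,-0.1,0],[0,0,-15.4]],[[1.5,-0.2,0],[0,0,-23.2]],[[2,-0.2,0],[0,0,-31]],[[2.5,-0.3,0],[-0.2,0,-38.6]],[[3,-0.4,-0.1],[-0.2,0,-46.4]],[[3.4,-0.4,-0.1],[-0.3,0,-54]],[[3.9,-0.46,-0.13],[-0.3,0.1,-61.8]]]'
python3 - <<'E'
from h import *
st();b=cab(pull(0,.183,1))[0];print(rel(pose((b[0],b[1],.31),178.9)))
E
```

```text
t: 15.75
eef_pos: [0.4999, 0.0452, 0.3293]
orientation: [0.522, 0.853, 0.001, 0.0]
wrist_force: [-0.1, 0.2, 0.5]
finger_gap: 0.005
t 15.75 p [0.4999 0.0452 0.3293] F [-0.1  0.2  0.5] gap 0.04 q [-0.02 -0.01  1.23  0.    1.92 -0.5 ] M [[-0.455, 0.89, 0.002], [0.89, 0.455, 0.002], [0.001, 0.003, -1.0]]
([-1.81, 5.82, 1.94], [0.2, 0.1, -61.8])
```

```bash
python3 -m inch '[[[-0.2,0.7,0.2],[0,0,-7.7]],[[-0.4,1.4,0.5],[0,0,-15.4]],[[-0.7,2.2,0.7],[0,0,-23.2]],[[-0.9,2.9,1],[0,0,-31]],[[-1.1,3.6,1.2],[0.1,0,-38.6]],[[-1.3,4.4,1.4],[0.1,0,-46.4]],[[-1.6,5.1,1.7],[0.2,0.1,-54]],[[-1.81,5.82,1.94],[0.2,0.1,-61.8]]]' 5 12
python3 - <<'E'
from h import *
st();b=cab(pull(0,.183,1))[0];print(rel(pose(b,178.9)));snap('top','t7',(240,165,430,300),4);snap('wrist','w7')
print(wproj(cab([pull(0,.227,1)])))
E
```

```text
t: 16.55
eef_pos: [0.5603, 0.0551, 0.3097]
orientation: [0.01, 1.0, -0.0, -0.001]
wrist_force: [-0.1, 0.4, 0.4]
finger_gap: 0.531
t 16.55 p [0.5603 0.0551 0.3097] F [-0.1  0.4  0.4] gap 4.99 q [-0.    0.12  1.13 -0.    1.89 -1.55] M [[-1.0, 0.02, -0.001], [0.02, 1.0, -0.0], [0.001, -0.0, -1.0]]
([0.02, 0.05, 12.67], [-0.0, -0.1, -0.0])
[[319.35534047 246.7512512 ]]
```

View pics/w7.png

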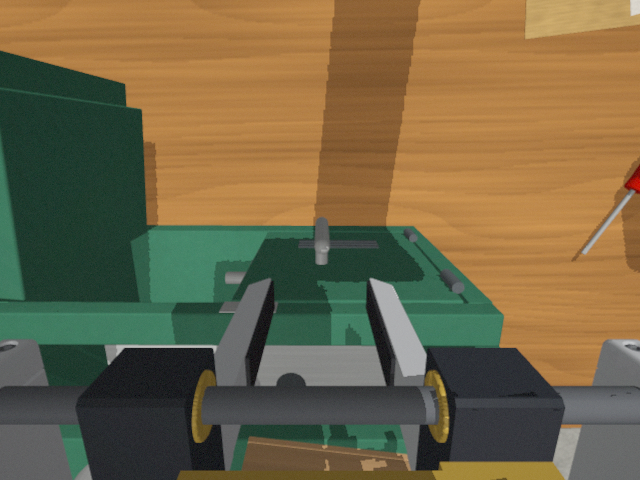

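View pics/t7.png

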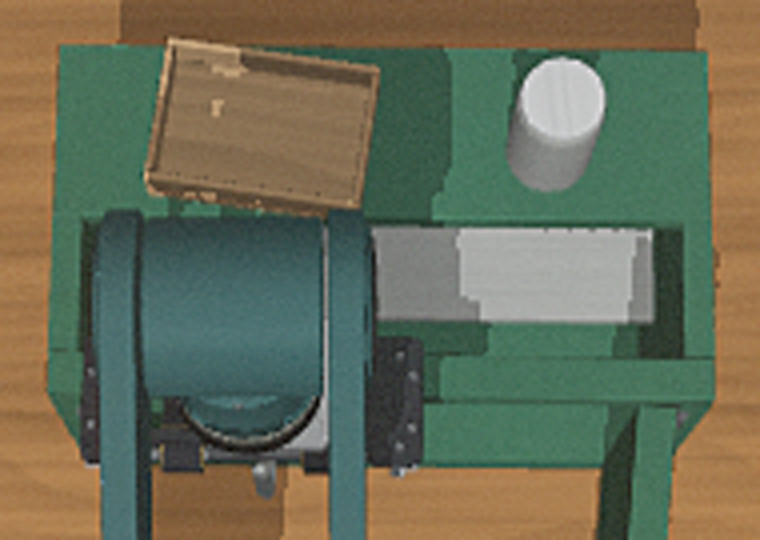

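```bash
python3 -m inch '[[[0,0,2],[0,0,0]],[[0,0,5],[0,0,0]],[[0,0,8],[0,0,0]],[[0,0,10.5],[0,0,0]],[[0,0.05,12],[0,0,0]],[[0,0.05,12.6],[0,0,0]],[[0,0.05,12.6],[0,0,0]],[[0,0.05,12.6],[0,0,0]]]'
python3 - <<'E'
from h import *
st();snap('wrist','w8')
E
```

```text
t: 17.45
eef_pos: [0.5606, 0.0553, 0.188]
orientation: [0.013, 1.0, -0.0, 0.003]
wrist_force: [0.2, -0.4, 0.4]
finger_gap: 0.533
t 17.45 p [0.5606 0.0553 0.188 ] F [ 0.2 -0.4  0.4] gap 5.01 q [-0.    0.12  1.37 -0.    1.65 -1.55] M [[-1.0, 0.026, 0.005], [0.026, 1.0, -0.0], [-0.005, -0.0, -1.0]]
```

View pics/w8.png

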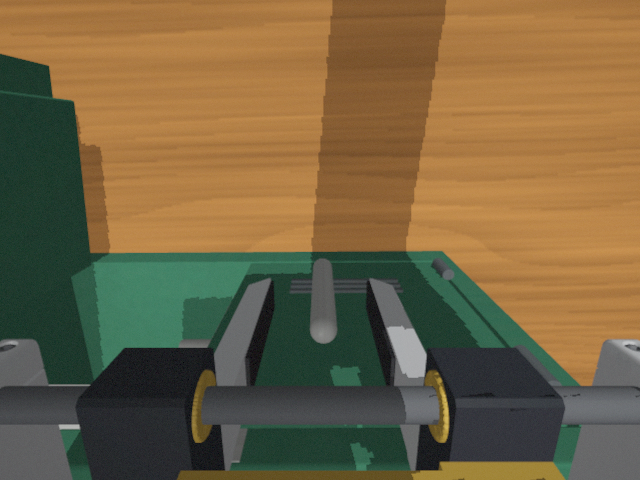

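```bash
python3 -m inch '[[[0,0,0],[0,0,0]],[[0,0,0],[0,0,0]],[[0,0,0],[0,0,0]],[[0,0,0],[0,0,0]],[[0,0,0],[0,0,0]],[[0,0,0],[0,0,0]],[[0,0,0],[0,0,0]],[[0,0,0],[0,0,0]]]' 0 12
python3 - <<'E'
from h import *
st()
for k in range(1,9):
    a=.48*k/8
    print(rel(pose(cab(pull(a,.18,1))[0],178.9-np.degrees(a)),pose(cab(pull(0,.18,1))[0],178.9)))
E
```

```text
t: 18.3
eef_pos: [0.5599, 0.0568, 0.1867]
orientation: [0.012, 1.0, 0.001, 0.002]
wrist_force: [-0.4, 4.1, 0.6]
finger_gap: 0.127
t 18.3 p [0.5599 0.0568 0.1867] F [-0.4  4.1  0.6] gap 1.19 q [-0.    0.12  1.37  0.    1.65 -1.55] M [[-1.0, 0.025, 0.003], [0.025, 1.0, 0.002], [-0.003, 0.002, -1.0]]
([0.65, 0.26, 0.0], [0.0, -0.0, 3.4])
([1.28, 0.56, 0.0], [0.0, -0.0, 6.9])
([1.89, 0.89, 0.0], [0.0, -0.0, 10.3])
([2.48, 1.26, 0.0], [0.0, -0.0, 13.8])
([3.04, 1.67, 0.0], [0.0, -0.0, 17.2])
([3.58, 2.11, 0.0], [0.0, -0.0, 20.6])
([4.1, 2.58, 0.0], [0.0, -0.0, 24.1])
([4.58, 3.08, 0.0], [0.0, -0.0, 27.5])
```

```bash
python3 -m inch '[[[0.65,0.26,0],[0,0,3.4]],[[1.28,0.56,0],[0,0,6.9]],[[1.89,0.89,0],[0,0,10.3]],[[2.48,1.26,0],[0,0,13.8]],[[3.04,1.67,0],[0,0,17.2]],[[3.58,2.11,0],[0,0,20.6]],[[4.1,2.58,0],[0,0,24.1]],[[4.58,3.08,0],[0,0,27.5]]]'
python3 - <<'E'
from h import *
st(); print(cab(pull(.48,.18,1)))
E
```

```text
t: 19.1
eef_pos: [0.5157, 0.0866, 0.1867]
orientation: [0.252, 0.968, -0.0, 0.003]
wrist_force: [2.4, -0.3, -0.0]
finger_gap: 0.121
t 19.1 p [0.5157 0.0866 0.1867] F [ 2.4 -0.3 -0. ] gap 1.14 q [ 0.06  0.03  1.47 -0.    1.64 -1.  ] M [[-0.873, 0.487, 0.006], [0.487, 0.873, -0.002], [-0.006, 0.001, -1.0]]
[[0.51476604 0.08730997 0.18      ]]
```

Moving freely at low force. I'll continue with the same rows.

```bash
python3 -m inch '[[[0.65,0.26,0],[0,0,3.4]],[[1.28,0.56,0],[0,0,6.9]],[[1.89,0.89,0],[0,0,10.3]],[[2.48,1.26,0],[0,0,13.8]],[[3.04,1.67,0],[0,0,17.2]],[[3.58,2.11,0],[0,0,20.6]],[[4.1,2.58,0],[0,0,24.1]],[[4.58,3.08,0],[0,0,27.5]]]'
python3 - <<'E'
from h import *
st(); print(cab(pull(.96,.18,1)))
E
python3 -m inch '[[[0.65,0.26,0],[0,0,3.4]],[[1.28,0.56,0],[0,0,6.9]],[[1.89,0.89,0],[0,0,10.3]],[[2.48,1.26,0],[0,0,13.8]],[[3.04,1.67,0],[0,0,17.2]],[[3.58,2.11,0],[0,0,20.6]],[[4.1,2.58,0],[0,0,24.1]],[[4.58,3.08,0],[0,0,27.5]]]'
python3 - <<'E'
from h import *
st(); print(cab(pull(1.44,.18,1)))
E
```

```text
t: 19.9
eef_pos: [0.4891, 0.1348, 0.1867]
orientation: [0.475, 0.88, -0.001, 0.002]
wrist_force: [-3.5, -2.8, 1.9]
finger_gap: 0.125
t 19.9 p [0.4891 0.1348 0.1867] F [-3.5 -2.8  1.9] gap 1.18 q [ 0.16 -0.    1.5  -0.    1.64 -0.42] M [[-0.549, 0.836, 0.002], [0.836, 0.549, -0.004], [-0.005, -0.001, -1.0]]
[[0.48927753 0.13627096 0.18      ]]
t: 20.7
eef_pos: [0.488, 0.1908, 0.1867]
orientation: [0.67, 0.742, -0.002, 0.0]
wrist_force: [-7.1, -0.2, 3.1]
finger_gap: 0.127
t 20.7 p [0.488  0.1908 0.1867] F [-7.1 -0.2  3.1] gap 1.19 q [ 0.27  0.04  1.46 -0.    1.65  0.16] M [[-0.102, 0.995, -0.002], [0.995, 0.102, -0.003], [-0.003, -0.002, -1.0]]
[[0.48927853 0.19146918 0.18      ]]
```

Open the fingers, then lift straight up and clear.

```bash
python3 -m inch '[[[0,0,0],[0,0,0]],[[0,0,0],[0,0,0]],[[0,0,0],[0,0,0]],[[0,0,0],[0,0,0]],[[0,0,0],[0,0,0]],[[0,0,0],[0,0,0]],[[0,0,0],[0,0,0]],[[0,0,0],[0,0,0]]]' 4
python3 -m inch '[[[0,0,-1],[0,0,0]],[[0,0,-3],[0,0,0]],[[0,0,-6],[0,0,0]],[[0,0,-9],[0,0,0]],[[0,0,-12],[0,0,0]],[[0,0,-15],[0,0,0]],[[0,0,-17],[0,0,0]],[[0,0,-17],[0,0,0]]]'
python3 - <<'E'
from h import *
st(); snap('wrist','w9');snap('top','t9');snap('scene','s9')
E
```

```text
t: 21.5
eef_pos: [0.4901, 0.1916, 0.1864]
orientation: [0.669, 0.743, 0.001, 0.001]
wrist_force: [0.7, -0.7, -0.4]
finger_gap: 0.424
t: 22.3
eef_pos: [0.4905, 0.192, 0.3611]
orientation: [0.669, 0.743, 0.004, 0.003]
wrist_force: [-0.4, 0.2, -0.3]
finger_gap: 0.426
t 22.3 p [0.4905 0.192  0.3611] F [-0.4  0.2 -0.3] gap 4.0 q [ 0.27  0.05  1.1  -0.    1.98  0.16] M [[-0.105, 0.994, 0.011], [0.994, 0.105, 0.002], [0.001, 0.011, -1.0]]
```

View pics/t9.png

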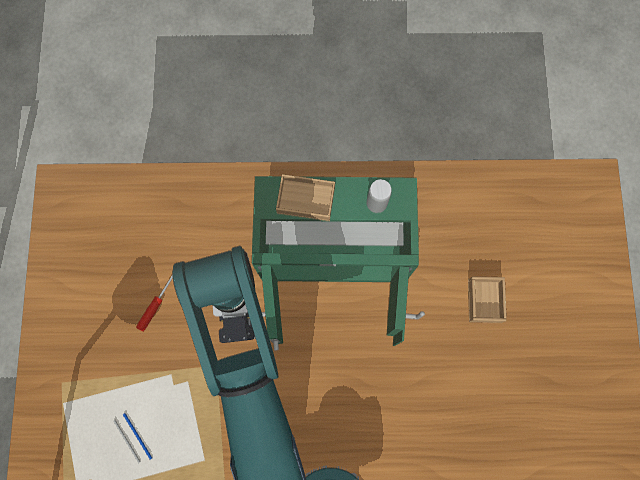

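View pics/w9.png

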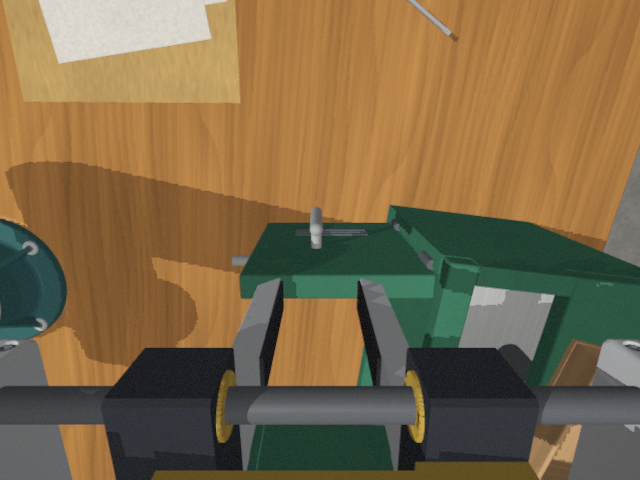

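View pics/s9.png

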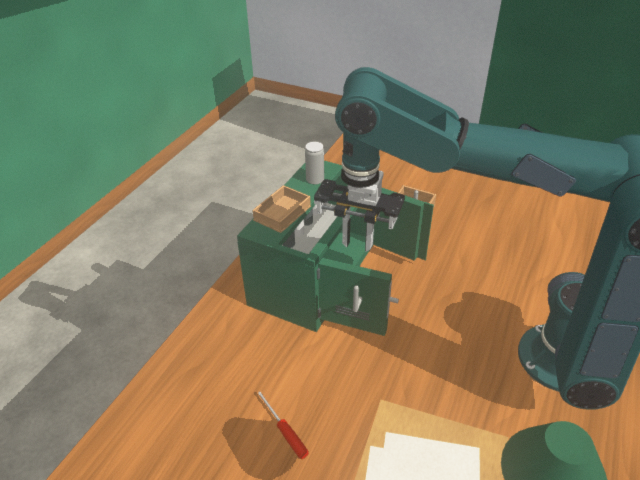

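Both leaves stand at about 83°: the top view shows them at columns 272 and 400, rows 265-343. The can, tray, box and driver are where they were at the start. The gripper is clear of everything, so I'll hand in.

```bash
python3 -c "
from rig import order
print(order.finish_job())"
```

```text
the job is handed in; nothing more can be done
None
```

The cabinet is open wide and the job is handed in. `finish_job` reported no verdict, so these results rest on my own checks.

- **Right leaf:** I gripped its pull and swung it to about 1.45 rad (83°), going by the gripper's position when I let go and the pictures.
- **Bolt:** I pressed the pin down with closed fingers leaning in at 38°, until it stopped moving. The wrist felt at most about 6 N at the readings between moves. The wrist picture afterwards put the pin at z ≈ 0.160 m, about 24 mm drawn.
- **Left leaf:** I gripped its pull and swung it to about 1.44 rad (82.5°), then opened the fingers and lifted straight up about 17 cm.

The last pictures (22.3 s) show both leaves standing open and the gripper touching nothing. By eye, the can, tray, box and screwdriver are where they were at the start. The wrist force then read under 0.5 N.

Nothing failed. The measured bar positions differed from the cabinet fit by 1 to 2 mm, within the calibration's tolerance.

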